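Set the dust extractor's filter clamp with a gauge blade

ROBOT

A 6-joint arm with a two-finger parallel gripper is mounted at the origin on the work surface. World frame = base frame: x ahead of the robot, y to its left, z up, the work surface at z = 0. Lengths are in mm, angles in rad, forces in N, time in s.
With the tool pointing down it reaches from about 275 to 750 mm from the base axis. Payload 10.2 kg.
Tool frame: the origin (TCP) lies at the very end of the fingers, on their centre line; the grasp point (between the pads) lies 19 mm behind it; z points along the fingers, y is the direction in which the jaws open and shut (so a half turn about z gives the same grasp; the last joint's range is limited). The gripper opens to 85 mm and grips with 20 to 120 N. Pads are 22 mm wide; open, the fingers measure 114 mm over their backs; the gripper's body (76 mm by 85 mm) begins 54 mm behind the grasp point. The pads swing forward as they close: fully open they stand 13 mm farther back than shut.
Start: joints at [0.931, 0.313, 1.498, -0, 1.331, -0.223], TCP at [212.552, 480.055, 231.294] pointing down, gripper open.
Joint ranges: [-2.94, 2.94], [-0.97, 2.17], [0.19, 2.56], [-1.23, 4.37], [0.02, 3.11], [-2.88, 2.88]. Speed limits (rad/s): [2.39, 2.39, 3.01, 3.14, 3.14, 3.14].

INTERFACE

Orientations are given as a unit quaternion [w, x, y, z].
In Python, from rig import * gives the robot as it stands. The module is installed in compiled form; this text tells all that it offers.
- The arm moves only by the shell command python3 -m crank 'ROWS' [FORCE]. ROWS is a JSON object of lists of equal length, an entry for each row: "dp": the shift along the world's x, y, z in cm, a list of three; "delta_rot": the turn, a rotation vector about the world's x, y, z in degrees, a list of three; "claw": the closure in counts, from 0 (fully open) to 255 (shut). A call has 1 to 10 rows; each row shifts and turns the commanded pose from where the row before left it; what a row does not reach is not made up. A row lasts 1/10 s, in which the tool goes at most 50 mm and 8.59 degrees, less where a joint would pass 70% of its speed; a pose out of reach is approached as far as the arm can. A call is refused whole if a number of a shift passes 5 or a number of a turn 8.59, either way. A call with a gripper value outside its range is refused whole. The fingers move at their own pace and stop on an object; FORCE is the grip in N (left out, the last holds). Time passes only in rows, so rows that do not move let the fingers close. It gives the time, the measured TCP pose, the force and the opening at its end, in the units of the state.
- sense(): the state, without advancing time (a new reading comes with each control period).
- capture(name): name is "scene" or "top" or "wrist"; returns (picture, depth): 400x640x3 uint8, red, green, blue; 400x640 float32, mm along the optical axis (not along the pixel's ray), 0 where there is no reading.
- camera_model(name): a dict with "fx", "fy", "cx", "cy" (pixels), "cam_to_world" (4x4, takes a point from camera to world coordinates); the wrist camera has in their place "T_tool_cam" (4x4, takes a point from camera to tool coordinates, whose origin is the TCP and whose axes are the flange's). Camera axes: x right, y up, looking along -z (the intrinsics and any distortion apply to the point x, -y, -z); pixel columns grow to the right and rows downward; lengths in mm; the calibration is good to about 2 mm. The wrist camera is an equidistant fisheye: a pixel r from the principal point sees the ray r / f radians off the axis. A picture is of the moment at which its call begins: read the wrist's pose just before it. camera_model takes no time and is no camera call.
- finish_job(): hands the job in, once; it reports no verdict.
Trained networks look in the newest picture that a camera, given by its name, has taken for a name from the list of things; names that differ only in an ending like _2 or _b are one class to them, and where a whole thing is asked for, a point or a joint stands for the part that bears it (a point fixed in the world has none). Each returns a list of dicts, best first, with "p" (0 to 1); they miss things now and then, are a little off and sometimes report something else, mostly with a low value. They report only what shows in the picture. A call takes as long as a camera call. They do not tell look-alikes from the thing itself.
- boxes_of(camera, target): "centre" ([column, row] in pixels, amid what is visible of it).
- masks_of(camera, target): "region" (400x640 bool, what is visible of it) and "centre" ([column, row] in pixels, amid what is visible of it).
- pinpoint(camera, target): "centre" ([column, row] in pixels: a listed point, or the origin of a listed thing).
The state is a dict: "time_s": time; "joints": joint angles; "dq": joint speeds; "tau": joint torques, N m; "eef_pos": TCP position; "ee_rot": TCP orientation; "force": force on the tool from outside, world axes, zero at the start; "wrist_torque": the same for the moment, N m; "grip_width": opening from 0.0 (shut) to 1.0 (fully open).
Only numpy, scipy, OpenCV 4.12 (cv2) and the standard library are available. Lean on these libraries where they do the work, as an engineer would, in place of code of your own. Each camera call takes 0.05 s, during which the arm holds its last target.

TASK

The filter clamp in the nail-dust extractor has slid forward. Take the pink-handled gauge from the gold tray, push its flat blade into the slot in the front of the extractor and gently press the clamp bar back until it is fully home against the filter: the red mark in the window on top then meets the green one. Do not force it, then draw the gauge out, lay it flat in the gold tray again and leave everything else where it is.

Things in the scene. Friction and masses are not known exactly. Their poses are not given: they have to be found in the camera images.
- gauge: The gauge. Handle: pink metal bar with three thin gold bands, 70 long (x) x 16 wide (y) x 34 mm high (z). From its front (+x) end a flat steel blade sticks out 90 mm, 20 wide (y), 4 thick (z), mid-plane 15 mm above the handle's underside. About 180 g, balanced within the handle's front half. Origin: centre of the handle's underside; x along the blade, z up.
- tip (a point): Middle of the blade's free end: 125 mm ahead of the gauge's origin and 15 mm above it. Axes as the gauge's.
- extractor: White desktop nail-dust extractor, fixed, 270 deep (x) x 260 wide (y) x 90 mm high, round suction grille on top. Origin: centre of its underside; x from its front face (towards the robot) to its back, z up. A black window on top near the front edge shows a red mark (6 mm, moves with the clamp bar) and behind it a green one (10 mm, on the filter).
- slot (a point): Centre of the slot in the extractor's front face, 45 mm above the table; x points into the slot, z up. Slot level, 24 wide x 7 mm high, 80 mm deep; a flared black mouth stands 8 mm in front of the face. The clamp bar inside fills it: its front starts 25 to 55 mm deep and is 42 to 64 mm deep when home; where exactly depends on the filter and must be found by touch.
- clamp (a joint): How far the clamp bar has been pushed towards the filter, in m: 0 = 16 mm short of the filter, 0.016 = home against it (red mark touching green). It starts between 0 and 0.006. It slides stiffly (about 3 N of drag), stays where it is left, and stops dead against the filter.
- tray: Gold oval tray, fixed, 248 long (x) x 118 mm wide (y), floor 4 mm thick, low round rim 11 mm above the table. Origin: centre of its underside, x along it. The gauge lies in it at the start, blade roughly along +x.
- file_tray: White oval tray of the same shape, fixed, with two nail files; leave alone.
- pump: Pink pump bottle with a white cap, 76 mm across, 152 mm high; leave alone. Origin: centre of its underside.
- jar_a: Black gel jar with brass lid, 48 mm across, 36 mm high; leave alone. Origin: centre of its underside.
- jar_b: Black gel jar with black lid, 48 mm across, 36 mm high; leave alone.
- jar_c: Black gel jar with brass lid, 48 mm across, 36 mm high; leave alone.
- file_a: Pink nail file, 150 x 20 x 4 mm, lying in the white tray; leave alone.
- file_b: Grey nail file, 150 x 20 x 4 mm, lying in the white tray; leave alone.
Things that resemble listed ones, but are neither listed nor needed, are in the scene too. What is shaped like the gauge but turquoise is not meant.

How it is judged:
By the outcome, as a careful person would: the job done as asked, in the order asked, and still so for the second after the job is handed in, with the robot touching nothing.
It also fails if it takes over 58 s, if anything falls off the work surface, if the arm or the gripper's body presses on something with over 40 N, if the wrist force passes 120 N, or if a joint passes its speed limit or range.

## Working session

There is one attempt and no reset: what is moved stays moved. The work goes in short steps, Python scripts to look and compute and a shell command to move; the robot and the scene stay as the last step left them, time stands still between calls to the robot, and variables do not carry over. Pictures are saved under pics/ and viewed, and the job is handed in when it is done.

```bash
mkdir -p pics; cat > h.py <<'E'
from rig import *
import numpy as np, cv2
from scipy.spatial.transform import Rotation as R
def save(n,im): cv2.imwrite('pics/'+n+'.png',cv2.cvtColor(im,cv2.COLOR_RGB2BGR))
def pt(cam,u,v,d):
    m=camera_model(cam); p=np.array([(u-m['cx'])/m['fx']*d,-(v-m['cy'])/m['fy']*d,-d,1]); return (np.array(m['cam_to_world'])@p)[:3]
def ptz(cam,u,v,z):
    m=camera_model(cam); T=np.array(m['cam_to_world']); r=T[:3,:3]@np.array([(u-m['cx'])/m['fx'],-(v-m['cy'])/m['fy'],-1]); o=T[:3,3]; return o+r*(z-o[2])/r[2]
E
python3 - <<'E'
from h import *
np.set_printoptions(precision=1,suppress=True)
s=sense();print(s)
for c in ['scene','top']:
    im,d=capture(c); save(c+'0',im); np.save(c+'0.npy',d)
    print(c,{k:(np.round(v,3).tolist() if not isinstance(v,str) else v) for k,v in camera_model(c).items()})
    for t in ['gauge','tip','extractor','slot','tray','pump']:
        for r in pinpoint(c,t)[:3]: 
            u,v=r['centre']; 
            print(c,t,round(r['p'],2),u,v,pt(c,u,v,d[int(v),int(u)]))
E
```

```text
{'time_s': 0.0, 'joints': array([ 0.9,  0.3,  1.5,  0. ,  1.3, -0.2]), 'dq': array([-0., -0.,  0., -0.,  0.,  0.]), 'tau': array([ -0. , -41.2, -26. ,  -0. ,   0. ,  -0. ]), 'eef_pos': array([212.4, 479.9, 230.7]), 'ee_rot': array([-0. ,  0.2,  1. , -0. ]), 'force': array([-0.2,  0.2,  0.2]), 'wrist_torque': array([0., 0., 0.]), 'grip_width': 1.0003489031860453}
scene {'fx': 438.955, 'fy': 438.955, 'cx': 319.031, 'cy': 200.792, 'cam_to_world': [[-0.327, -0.638, 0.697, 1392.143], [0.945, -0.21, 0.251, 312.22], [-0.014, 0.741, 0.672, 846.988], [0.0, 0.0, 0.0, 1.0]]}
scene gauge 0.89 494.3 201.2 [364.  469.9   4. ]
scene gauge 0.66 434.5 209.3 [488.8 314.5  38.4]
scene tip 0.83 419.9 235.7 [563.7 292.8   4.2]
scene tip 0.74 538.4 202.2 [341.1 584.4  13. ]
scene extractor 0.75 280.7 258.4 [817.7  11.9  92.7]
scene extractor 0.65 470.9 266.6 [655.7 423.2  35. ]
scene extractor 0.58 227.8 175.4 [ 498.6 -303.9    7.2]
scene slot 0.96 288.8 212.0 [670.5 -28.2  90.8]
scene tray 0.55 433.9 220.6 [495.8 319.4   4.1]
scene pump 0.68 472.6 265.1 [657.2 425.5  43.1]
top {'fx': 422.139, 'fy': 422.139, 'cx': 315.23, 'cy': 196.159, 'cam_to_world': [[-0.026, 0.996, -0.086, 472.666], [-1.0, -0.027, -0.004, 33.906], [-0.007, 0.086, 0.996, 1332.872], [0.0, 0.0, 0.0, 1.0]]}
top gauge 0.92 226.9 239.2 [460.2 313.5  35.6]
top gauge 0.89 181.3 273.9 [358.5 454.3  32.5]
top tip 0.88 137.5 287.3 [317.9 601.5   0.2]
top tip 0.86 235.9 202.6 [574.  290.4   6.4]
top extractor 0.74 336.7 143.1 [736.9 -28.8  93.5]
top slot 0.75 338.1 181.6 [621.7 -29.5  91.2]
top tray 0.67 231.7 230.3 [487.1 300.3  26.7]
top pump 0.58 193.6 193.7 [600.7 409.   57.4]
```

View pics/scene0.png

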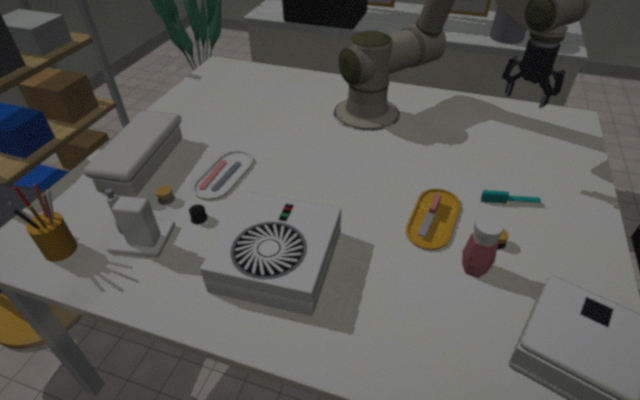

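View pics/top0.png

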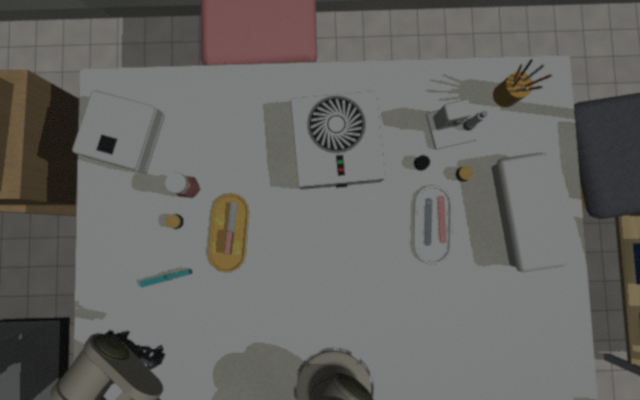

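The scene view shows the pink gauge in the gold tray at about (432,212) and the turquoise look-alike at (510,198). In the top view its handle is near (228,243), the blade tip near (234,204), and the extractor's slot mouth is at (341,185) with its window at (340,166). I'll measure these more finely.

```bash
python3 - <<'E'
from h import *
np.set_printoptions(precision=1,suppress=True)
im=cv2.imread('pics/top0.png')
a=cv2.resize(im[185:280,190:265],None,fx=6,fy=6,interpolation=cv2.INTER_CUBIC)
b=cv2.resize(im[85:200,280:395],None,fx=5,fy=5,interpolation=cv2.INTER_CUBIC)
cv2.imwrite('pics/a.png',a);cv2.imwrite('pics/b.png',b)
d=np.load('top0.npy')
s=sense();print(R.from_quat(np.roll(s['ee_rot'],-1)).as_matrix())
m=camera_model('wrist');print({k:np.round(v,3) for k,v in m.items() if not isinstance(v,str)})
# extractor top points from depth
vs,us=np.mgrid[80:200,280:400]
P=np.array([pt('top',u,v,d[v,u]) for u,v in zip(us.ravel(),vs.ravel())])
k=(P[:,2]>80)&(P[:,2]<105); Q=P[k][:,:2].astype(np.float32)
r=cv2.minAreaRect(Q);print(r, np.median(P[k][:,2]))
E
```

```text
[[-0.9  0.4  0. ]
 [ 0.4  0.9 -0. ]
 [-0.  -0.  -1. ]]
{'fx': np.float64(309.707), 'fy': np.float64(309.707), 'cx': np.float64(322.175), 'cy': np.float64(202.193), 'T_tool_cam': array([[  -0. ,    1. ,    0.3,   75.7],
       [   1. ,    0. ,   -0. ,   -0. ],
       [  -0. ,    0.3,   -1. , -143. ],
       [   0. ,    0. ,    0. ,    1. ]])}Traceback (most recent call last):
  File "<stdin>", line 12, in <module>
  File "h.py", line 6, in pt
    m=camera_model(cam); p=np.array([(u-m['cx'])/m['fx']*d,-(v-m['cy'])/m['fy']*d,-d,1]); return (np.array(m['cam_to_world'])@p)[:3]
ValueError: time passes only in moves, steps and waits
```

View pics/a.png

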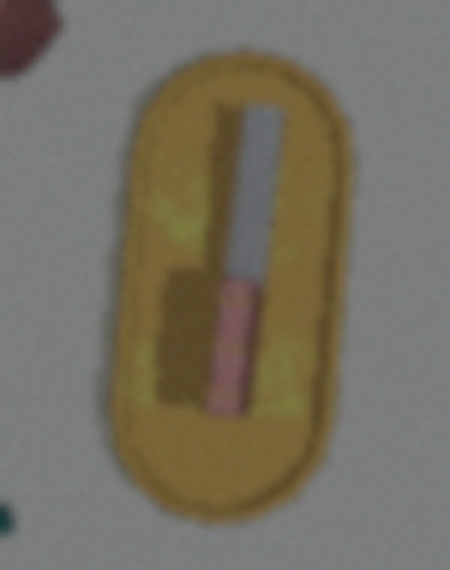

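View pics/b.png

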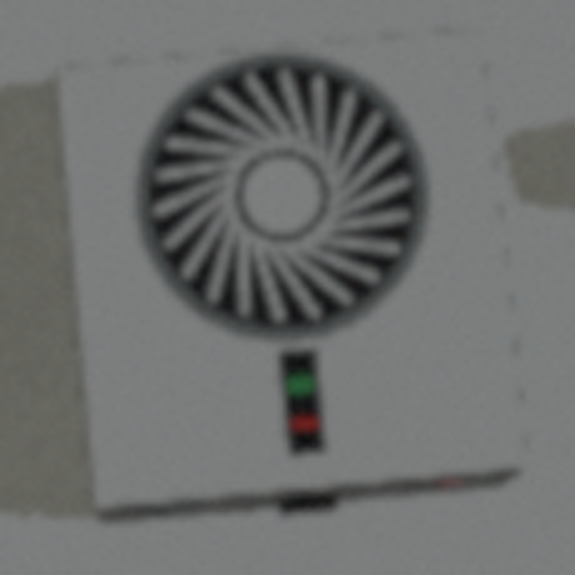

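```bash
cat >> h.py <<'E'
_c={}
_cm=camera_model
def camera_model(n):
    if n not in _c: _c[n]=_cm(n)
    return _c[n]
def wpix(u,v,s,z):
    "wrist pixel -> world at plane z"
    m=camera_model('wrist'); du,dv=u-m['cx'],v-m['cy']; r=np.hypot(du,dv); th=r/m['fx']
    ray=np.array([np.sin(th)*du/max(r,1e-9),-np.sin(th)*dv/max(r,1e-9),-np.cos(th)])
    T=np.array(m['T_tool_cam']); q=np.roll(s['ee_rot'],-1); Rt=R.from_quat(q).as_matrix()
    o=Rt@T[:3,3]+s['eef_pos']; d=Rt@T[:3,:3]@ray
    return o+d*(z-o[2])/d[2]
def wproj(P,s):
    m=camera_model('wrist');T=np.array(m['T_tool_cam']); q=np.roll(s['ee_rot'],-1); Rt=R.from_quat(q).as_matrix()
    p=T[:3,:3].T@(Rt.T@(np.asarray(P,float)-s['eef_pos'])-T[:3,3]); x,y,z=p[0],-p[1],-p[2]
    h=np.hypot(x,y);th=np.arctan2(h,z);return m['cx']+m['fx']*th*x/h,m['cy']+m['fx']*th*y/h
E
python3 - <<'E'
from h import *
np.set_printoptions(precision=1,suppress=True)
d=np.load('top0.npy'); m=camera_model('top');T=np.array(m['cam_to_world'])
vs,us=np.mgrid[80:200,280:400]; dd=d[80:200,280:400]
P=np.stack([(us-m['cx'])/m['fx']*dd,-(vs-m['cy'])/m['fy']*dd,-dd],-1).reshape(-1,3)@T[:3,:3].T+T[:3,3]
k=(P[:,2]>80)&(P[:,2]<105); print(cv2.minAreaRect(P[k][:,:2].astype(np.float32)),np.median(P[k][:,2]))
f=lambda x,y,z:ptz('top',280+x/5,85+y/5,z)
print('front L,R',f(98,510,90),f(520,470,90),'mouth',f(308,503,48),'red',f(305,424,90),'green',f(300,384,90))
g=lambda x,y,z:ptz('top',190+x/6,185+y/6,z)
print('handle f,r',g(240,280,38),g(228,412,38),'tip',g(265,105,21),'tray',g(243,55,11),g(222,520,11),g(115,290,11),g(345,280,11))
print(sense()['time_s'])
E
```

```text
((753.4195556640625, -32.28767395019531), (270.9378662109375, 260.8341979980469), 3.6997671127319336) 90.79831938275004
front L,R [608.9  84.9  90. ] [ 625.9 -165.6   90. ] mouth [614.3 -42.   48. ] red [656.9 -39.2  90. ] green [681. -37.  90.]
handle f,r [482.9 303.3  38. ] [416.3 310.   38. ] tip [573.4 293.   21. ] tray [600.8 306.3  11. ] [359.8 319.3  11. ] [479.7 374.1  11. ] [481.7 254.2  11. ]
0.7
```

```bash
python3 -c "
from rig import *;from scipy.spatial.transform import Rotation as R;import numpy as np
print(np.round(R.from_quat(np.roll(sense()['ee_rot'],-1)).as_matrix(),4))"
python3 -m crank '{"dp":[[3,-2.1,-0.5],[3,-2.1,-0.5],[3,-2.1,-0.5],[3,-2.1,-0.5],[3,-2.1,-0.5],[3,-2.1,-0.5],[3,-2.1,-0.5],[3,-2.1,-0.5],[0.4,-0.6,0],[0,0,0]],"delta_rot":[[0,0,2],[0,0,2],[0,0,2],[0,0,2],[0,0,2],[0,0,2],[0,0,2],[0,0,2],[0,0,1],[0,0,0]],"claw":[0,0,0,0,0,0,0,0,0,0]}' 60
python3 - <<'E'
from h import *
np.set_printoptions(precision=3,suppress=True)
s=sense();print(s['eef_pos'],R.from_quat(np.roll(s['ee_rot'],-1)).as_matrix())
im,d=capture('wrist');save('w1',im);np.save('w1.npy',d);np.savez('w1s',eef_pos=s['eef_pos'],ee_rot=s['ee_rot'])
for P in [(482.9,303.3,38),(416.3,310,38),(573.4,293,21)]: print(wproj(P,s))
for t in ['gauge','tip']: print([(r['p'],r['centre']) for r in pinpoint('wrist',t)])
E
```

```text
[[-0.9144  0.4048  0.    ]
 [ 0.4048  0.9144 -0.    ]
 [-0.     -0.     -1.    ]]
time_s: 1.7
eef_pos: [457.3, 305.1, 191.0]
ee_rot: [-0.0, 0.061, 0.998, -0.0]
force: [-1.4, 0.3, 0.1]
grip_width: 1.001
[457.307 305.094 190.991] [[-0.993  0.122 -0.   ]
 [ 0.122  0.993 -0.   ]
 [ 0.    -0.    -1.   ]]
(np.float64(323.80778966974674), np.float64(210.20740400696758))
(np.float64(322.3369804890286), np.float64(143.90265027071317))
(np.float64(324.29983810879713), np.float64(278.7624046358068))
[(0.81, [324.8, 174.4]), (0.78, [452.8, 77.7]), (0.24, [328.3, 197.5])]
[(0.81, [541.8, 56.0]), (0.74, [326.0, 279.5])]
```

View pics/w1.png

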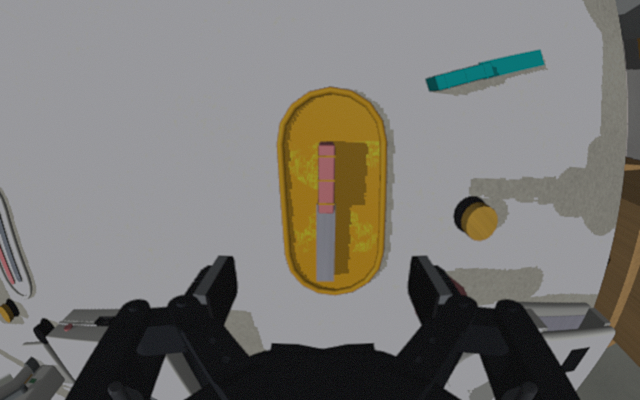

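The wrist view shows the handle at columns 319–335, rows 143–212, with the blade tip at (326,280). That agrees with the top-camera prediction to about 2 px. I'll refine it by colour.

```bash
python3 - <<'E'
from h import *
np.set_printoptions(precision=1,suppress=True)
im=cv2.imread('pics/w1.png'); s=dict(np.load('w1s.npz'))
c=im[130:300,290:370].astype(int); b,g,r=c[...,0],c[...,1],c[...,2]
pink=((r-g>25)&(b>g-5)&(b>75)).astype(np.uint8); grey=((abs(r-g)<15)&(b-r>-2)&(abs(b-r)<25)&(b>80)).astype(np.uint8)
for n,m,z,z2 in [('pink',pink,38,38),('grey',grey,21,21)]:
    k,l,st,_=cv2.connectedComponentsWithStats(m); i=[i for i in range(1,k) if 200<st[i][4]<2500]
    for j in i:
        ys,xs=np.where(l==j); 
        W=np.array([wpix(u+290,v+130,s,z)[:2] for u,v in zip(xs,ys)])
        print(n,st[j],W.min(0),W.max(0),W.mean(0),'PCA', np.degrees(np.arctan(np.polyfit(W[:,0],W[:,1],1)[0])), cv2.minAreaRect(W.astype(np.float32)))
cv2.imwrite('pics/w1c.png',cv2.resize(im[130:300,290:370],None,fx=3.5,fy=3.5))
E
```

```text
pink [ 29  28  15  21 315] [429.5 302.6] [450.9 318.5] [440.2 310.6] PCA -3.447386787067226 ((440.221923828125, 310.6607360839844), (13.719855308532715, 19.86652374267578), 83.0453872680664)
pink [ 29  52  15  20 283] [453.4 299.7] [474.2 315.7] [463.6 307.5] PCA -5.131550480181576 ((463.7909851074219, 307.7781677246094), (13.814563751220703, 19.595380783081055), 82.81263732910156)
grey [  27   82   18   68 1123] [489.8 284.4] [574.9 313.1] [531.  298.9] PCA -7.374636648997074 ((532.45849609375, 299.1459045410156), (18.799076080322266, 83.5741195678711), 82.60502624511719)
grey [  0 144  80  26 774] [562.3 247.8] [610.4 345.1] [594.2 291.2] PCA 65.52541974674665 ((588.3848266601562, 298.5856628417969), (96.86284637451172, 36.1867561340332), 80.21224975585938)
```

View pics/w1c.png

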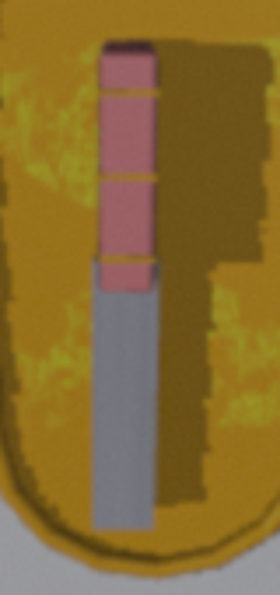

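```bash
python3 -m crank '{"dp":[[0.1,0.3,-3],[0,0,-4],[0,0,-4],[0,0,-3],[0,0,-2],[0,0,-1.2],[0,0,-0.7],[0,0,-0.4],[0,0,0]],"delta_rot":[[0,0,0],[0,0,0],[0,0,0],[0,0,0],[0,0,0],[0,0,0],[0,0,0],[0,0,0],[0,0,0]],"claw":[100,100,100,100,100,100,100,100,100]}' 60
```

```text
time_s: 2.75
eef_pos: [457.7, 309.3, 8.7]
ee_rot: [0.0, 0.06, 0.998, 0.0]
force: [-0.2, 0.4, 0.4]
grip_width: 0.607
```

```bash
python3 -m crank '{"dp":[[0,0,0],[0,0,0],[0,0,0],[0,0,0],[0,0,0],[0,0,0],[0,0,0]],"delta_rot":[[0,0,0],[0,0,0],[0,0,0],[0,0,0],[0,0,0],[0,0,0],[0,0,0]],"claw":[180,230,255,255,255,255,255]}' 60
python3 - <<'E'
from h import *
im,d=capture('wrist');save('w2',im);print(sense()['eef_pos'])
E
```

```text
time_s: 3.45
eef_pos: [458.0, 309.3, 9.0]
ee_rot: [0.001, 0.06, 0.998, 0.0]
force: [-1.1, 0.6, 6.3]
grip_width: 0.177
[457.9620603  309.22816937   9.02208008]
```

View pics/w2.png

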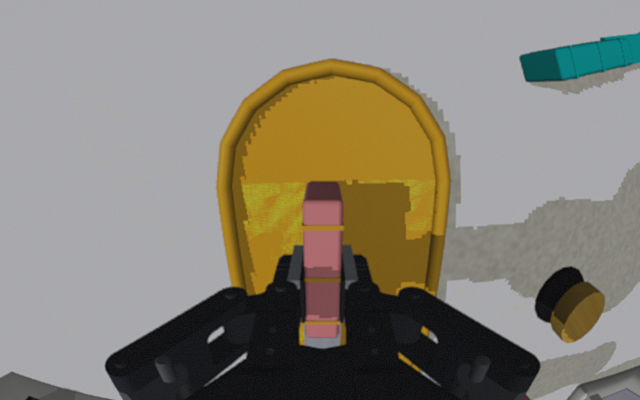

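The handle is gripped between the pads, about 15 mm opening. Next I lift and carry it to a stage in front of the slot.

```bash
python3 -m crank '{"dp":[[0,0,0.5],[0,0,1.5],[0,0,2],[0,-1,2],[0,-3.5,0],[0,-4,0],[0,-4,0],[0,-4,0],[0,-4,0],[0,-4,0]],"delta_rot":[[0,0,0],[0,0,0],[0,0,0],[0,0,0],[0,0,1.8],[0,0,1.8],[0,0,1.8],[0,0,1.8],[0,0,1.8],[0,0,1.8]],"claw":[255,255,255,255,255,255,255,255,255,255]}' 60
python3 -m crank '{"dp":[[0,-4,0],[0,-4,0],[0.3,-2.5,-1],[0,-1.1,-1.5],[0,0,-0.9],[0,0,0]],"delta_rot":[[0,0,0],[0,0,0],[0,0,0],[0,0,0],[0,0,0],[0,0,0]],"claw":[255,255,255,255,255,255]}'
python3 - <<'E'
from h import *
np.set_printoptions(precision=1,suppress=True)
s=sense();print(s['eef_pos'],s['force'],R.from_quat(np.roll(s['ee_rot'],-1)).as_matrix()[:2,1])
for c in ['scene','top','wrist']:
    im,d=capture(c);save(c+'3',im);np.save(c+'3.npy',d)
    for t in ['tip','slot']: print(c,t,[(r['p'],r['centre']) for r in pinpoint(c,t)][:3])
im=cv2.imread('pics/top3.png');cv2.imwrite('pics/t3c.png',cv2.resize(im[150:270,290:400],None,fx=5,fy=5,interpolation=cv2.INTER_CUBIC))
im=cv2.imread('pics/scene3.png');cv2.imwrite('pics/s3c.png',cv2.resize(im[100:250,230:380],None,fx=4,fy=4,interpolation=cv2.INTER_CUBIC))
print(sense()['time_s'])
E
```

```text
time_s: 4.5
eef_pos: [457.1, 62.5, 68.4]
ee_rot: [-0.0, -0.035, 0.999, 0.0]
force: [-0.1, 0.1, -2.7]
grip_width: 0.176
time_s: 5.1
eef_pos: [459.7, -51.3, 33.3]
ee_rot: [-0.001, -0.034, 0.999, 0.001]
force: [-1.3, 0.5, -2.7]
grip_width: 0.178
[459.7 -51.3  33.3] [-1.3  0.5 -2.7] [-0.1  1. ]
scene tip [(0.68, [537.7, 199.5]), (0.65, [294.1, 199.2])]
scene slot [(0.88, [291.0, 213.4])]
top tip [(0.83, [140.3, 287.4]), (0.54, [342.4, 198.3])]
top slot [(0.59, [339.3, 182.6])]
wrist tip []
wrist slot []
5.55
```

View pics/t3c.png

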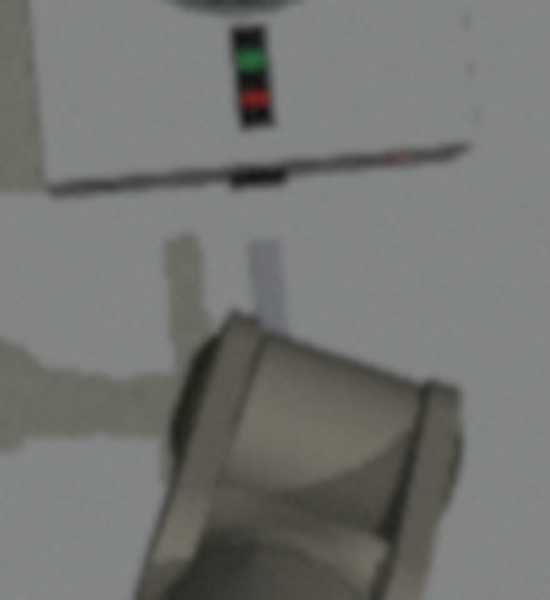

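View pics/s3c.png

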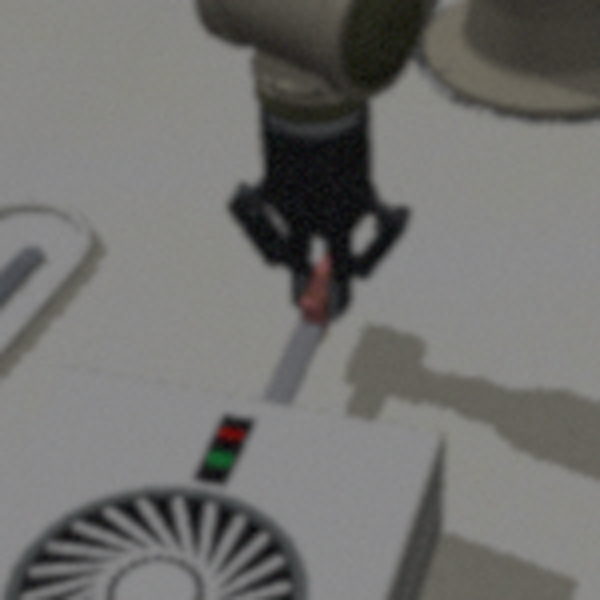

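View pics/wrist3.png

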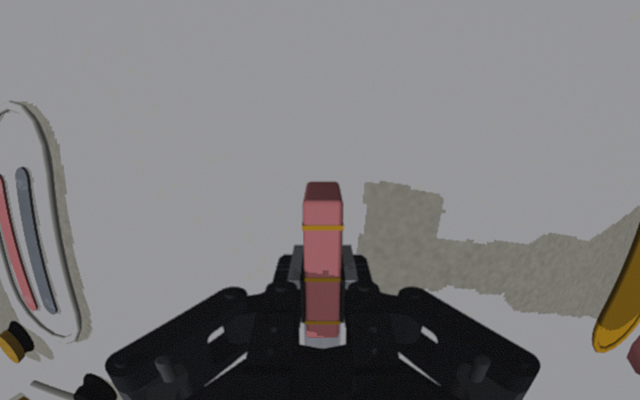

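The top crop shows the blade tip at (264,241) and the mouth centred at (258,178). The wrist view shows the handle unchanged in the grip. Computing the alignment now.

```bash
python3 - <<'E'
from h import *
np.set_printoptions(precision=2,suppress=True)
f=lambda x,y,z:ptz('top',290+x/5,150+y/5,z)
tip=f(264,241,43.3);b=f(273,318,43.3);print('tip',tip,'b',b,'yaw',np.degrees(np.arctan2(*(tip-b)[[1,0]])))
print('mouth front L,R',f(230,186,48),f(286,183,48),'red',f(256,98,90),'green',f(251,60,90), 'winback', f(247,30,90),'winfront',f(258,125,90))
s=sense();M=R.from_quat(np.roll(s['ee_rot'],-1)).as_matrix();print(M, s['eef_pos'])
d=np.load('top3.npy')
for u,v in [(343,200),(343.4,206),(344,210)]: print(pt('top',u,v,np.median(d[int(v)-1:int(v)+2,int(u)-1:int(u)+2])))
d0=np.load('top0.npy'); print([pt('top',u,v,np.median(d0[v-1:v+2,u-1:u+2]))[2] for u,v in [(343,203),(360,200),(330,205)]])
# edges fit of extractor front in top0 via depth
m=camera_model('top');T=np.array(m['cam_to_world'])
vs,us=np.mgrid[80:200,280:400]; dd=d0[80:200,280:400]
P=np.stack([(us-m['cx'])/m['fx']*dd,-(vs-m['cy'])/m['fy']*dd,-dd],-1).reshape(-1,3)@T[:3,:3].T+T[:3,3]
k=(P[:,2]>85)&(P[:,2]<96);Q=P[k]
pts=[(y,Q[abs(Q[:,1]-y)<3][:,0].min()) for y in range(-140,70,6)]
p=np.polyfit(*zip(*pts),1);print('front edge slope deg',np.degrees(np.arctan(-p[0])),'x at y=-41',np.polyval(p,-41))
E
```

```text
tip [575.91 -44.69  43.3 ] b [528.6  -48.67  43.3 ] yaw 4.808164408328623
mouth front L,R [609.85 -24.7   48.  ] [610.76 -59.    48.  ] red [657.49 -39.83  90.  ] green [680.38 -37.58  90.  ] winback [698.5  -35.77  90.  ] winfront [641.3 -40.5  90. ]
[[-1.   -0.07  0.  ]
 [-0.07  1.   -0.  ]
 [-0.   -0.   -1.  ]] [460.66 -51.76  34.54]
[570.07 -44.89  47.2 ]
[551.63 -45.45  48.28]
[539.4  -46.9   48.03]
[np.float64(-1.2837419380948631), np.float64(-0.7792619020290203), np.float64(1.4089343993653074)]
front edge slope deg 3.764497264136122 x at y=-41 619.4417349373633
```

```bash
python3 -m crank '{"dp":[[0.8,0.05,0.05],[0.8,0.05,0],[0.8,0.05,0],[0.5,0.03,0],[0.5,0.03,0],[0.4,0.03,0],[0.4,0.03,0],[0.3,0.02,0],[0,0,0]],"delta_rot":[[0,0,0],[0,0,0],[0,0,0],[0,0,0],[0,0,0],[0,0,0],[0,0,0],[0,0,0],[0,0,0]],"claw":[255,255,255,255,255,255,255,255,255]}'
python3 - <<'E'
from h import *
np.set_printoptions(precision=2,suppress=True)
s=sense();print(s['eef_pos'],s['force'],s['wrist_torque'])
im,_=capture('top');save('top4',im);im=cv2.imread('pics/top4.png');cv2.imwrite('pics/t4c.png',cv2.resize(im[150:250,300:390],None,fx=6,fy=6,interpolation=cv2.INTER_CUBIC))
E
```

```text
time_s: 6.45
eef_pos: [505.8, -49.0, 34.8]
ee_rot: [0.0, -0.034, 0.999, -0.0]
force: [0.0, -0.2, -2.5]
grip_width: 0.174
[505.84 -49.05  34.79] [ 0.01 -0.16 -2.48] [-0.05  0.01  0.03]
```

View pics/t4c.png

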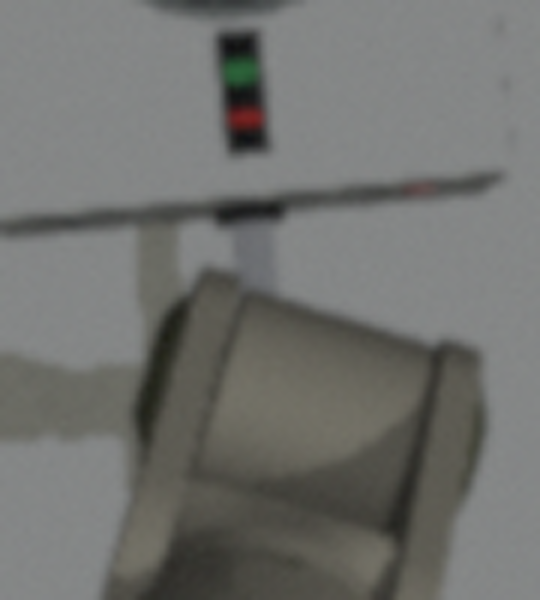

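The blade enters the mouth centred, blade 235–270 against mouth 218–284, with no contact force. I'll advance and then feel for the bar.

```bash
python3 -m crank '{"dp":[[0.5,0.03,0],[0.5,0.03,0],[0.4,0.03,0],[0.3,0.02,0],[0,0,0]],"delta_rot":[[0,0,0],[0,0,0],[0,0,0],[0,0,0],[0,0,0]],"claw":[255,255,255,255,255]}'
python3 -m crank '{"dp":[[0.2,0.01,0],[0.2,0.02,0],[0,0,0]],"delta_rot":[[0,0,0],[0,0,0],[0,0,0]],"claw":[255,255,255]}'
python3 -c "
from rig import *;s=sense();print(s['eef_pos'],s['force'],s['wrist_torque'])"
```

```text
time_s: 7.0
eef_pos: [522.9, -47.9, 34.8]
ee_rot: [0.0, -0.034, 0.999, -0.0]
force: [0.6, 0.2, -1.6]
grip_width: 0.175
time_s: 7.3
eef_pos: [526.7, -47.7, 34.8]
ee_rot: [0.0, -0.034, 0.999, -0.0]
force: [0.7, 0.6, -3.0]
grip_width: 0.178
[526.73609884 -47.65677165  34.82562744] [ 0.70145071  0.63460415 -3.0040382 ] [0.00719941 0.05650435 0.01489079]
```

```bash
python3 -m crank '{"dp":[[0.2,0.01,0],[0.2,0.02,0],[0.2,0.01,0],[0,0,0]],"delta_rot":[[0,0,0],[0,0,0],[0,0,0],[0,0,0]],"claw":[255,255,255,255]}'
python3 -m crank '{"dp":[[0.2,0.01,0],[0.2,0.02,0],[0,0,0]],"delta_rot":[[0,0,0],[0,0,0],[0,0,0]],"claw":[255,255,255]}'
```

```text
time_s: 7.7
eef_pos: [532.8, -47.3, 34.8]
ee_rot: [0.0, -0.034, 0.999, -0.0]
force: [-0.2, 0.2, -2.2]
grip_width: 0.176
time_s: 8.0
eef_pos: [536.8, -47.0, 34.8]
ee_rot: [0.0, -0.034, 0.999, -0.0]
force: [0.1, -0.5, -1.9]
grip_width: 0.17
```

```bash
python3 -m crank '{"dp":[[0.2,0.01,0],[0.2,0.02,0],[0,0,0]],"delta_rot":[[0,0,0],[0,0,0],[0,0,0]],"claw":[255,255,255]}'
```

```text
time_s: 8.3
eef_pos: [540.5, -46.6, 34.7]
ee_rot: [-0.0, -0.034, 0.999, 0.0]
force: [-1.4, -0.4, -1.9]
grip_width: 0.175
```

```bash
python3 -m crank '{"dp":[[0.2,0.01,0],[0,0,0]],"delta_rot":[[0,0,0],[0,0,0]],"claw":[255,255]}'
python3 -m crank '{"dp":[[0.2,0.01,0],[0,0,0]],"delta_rot":[[0,0,0],[0,0,0]],"claw":[255,255]}'
python3 - <<'E'
from h import *
s=sense();print(s['force'])
for c in ['top']:
    im,_=capture(c);save(c+'5',im)
im=cv2.imread('pics/top5.png');cv2.imwrite('pics/t5c.png',cv2.resize(im[150:200,320:370],None,fx=11,fy=11,interpolation=cv2.INTER_CUBIC))
E
```

```text
time_s: 8.5
eef_pos: [542.6, -46.5, 34.7]
ee_rot: [-0.0, -0.034, 0.999, 0.0]
force: [-3.0, 0.1, -2.0]
grip_width: 0.174
time_s: 8.7
eef_pos: [544.7, -46.4, 34.7]
ee_rot: [0.0, -0.034, 0.999, 0.0]
force: [-1.9, 0.2, -1.9]
grip_width: 0.173
[-1.89824053  0.21783552 -1.92501933]
```

View pics/t5c.png

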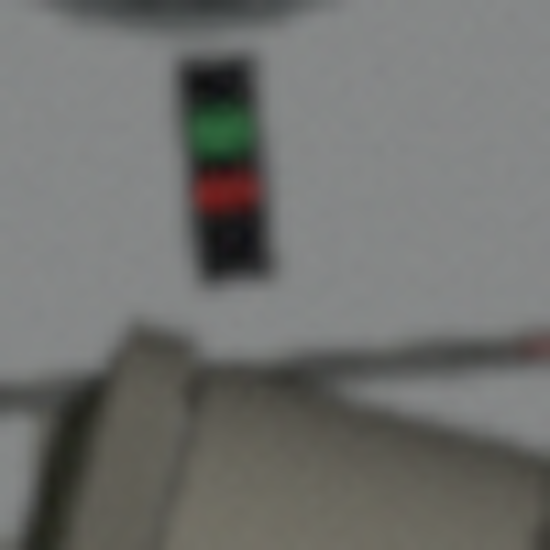

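The red mark moved from about 23 mm to about 17 mm centre distance to the green; at home it is 8 mm. So roughly 8–9 mm remain. I continue in small steps.

```bash
python3 -m crank '{"dp":[[0.2,0.01,0],[0.2,0.02,0],[0.1,0.01,0],[0,0,0]],"delta_rot":[[0,0,0],[0,0,0],[0,0,0],[0,0,0]],"claw":[255,255,255,255]}'
python3 -m crank '{"dp":[[0.1,0.01,0],[0,0,0]],"delta_rot":[[0,0,0],[0,0,0]],"claw":[255,255]}'
```

```text
time_s: 9.15
eef_pos: [549.8, -46.0, 34.8]
ee_rot: [0.0, -0.034, 0.999, -0.0]
force: [-1.8, -0.3, -2.2]
grip_width: 0.174
time_s: 9.35
eef_pos: [550.7, -46.0, 34.8]
ee_rot: [0.0, -0.034, 0.999, -0.0]
force: [-2.6, -0.5, -2.8]
grip_width: 0.177
```

```bash
python3 - <<'E'
from h import *
s=sense();print(s['force'],s['eef_pos'])
for c in ['top']:
    im,_=capture(c);save(c+'6',im)
im=cv2.imread('pics/top6.png');cv2.imwrite('pics/t6c.png',cv2.resize(im[150:200,320:370],None,fx=11,fy=11,interpolation=cv2.INTER_CUBIC))
E
```

```text
[-2.6315943  -0.45051155 -2.81239864] [550.65873339 -45.98122134  34.80210536]
```

View pics/t6c.png

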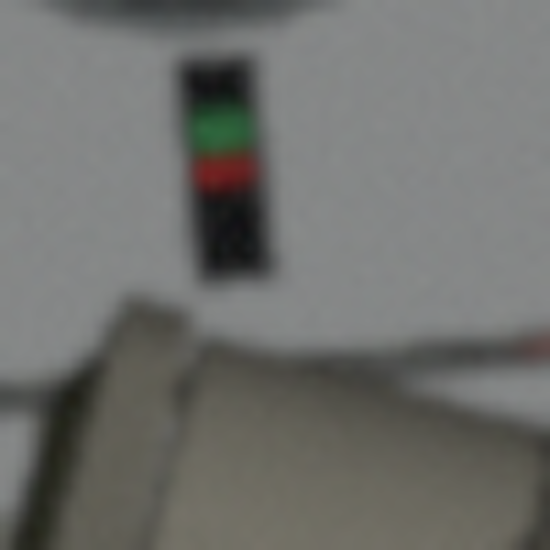

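The marks are nearly touching (green at row 131, red at 171), so about 2–3 mm remain. I go on in 0.5 mm steps, watching the force.

```bash
python3 -m crank '{"dp":[[0.05,0,0],[0.05,0.01,0],[0,0,0]],"delta_rot":[[0,0,0],[0,0,0],[0,0,0]],"claw":[255,255,255]}'
```

```text
time_s: 9.7
eef_pos: [551.6, -45.9, 34.8]
ee_rot: [0.0, -0.034, 0.999, -0.0]
force: [-2.6, -0.6, -2.0]
grip_width: 0.179
```

```bash
python3 -m crank '{"dp":[[0.05,0,0],[0,0,0]],"delta_rot":[[0,0,0],[0,0,0]],"claw":[255,255]}'
```

```text
time_s: 9.9
eef_pos: [552.1, -45.8, 34.8]
ee_rot: [0.0, -0.034, 0.999, 0.0]
force: [-3.0, 0.1, -2.1]
grip_width: 0.173
```

```bash
python3 -m crank '{"dp":[[0.05,0,0],[0,0,0]],"delta_rot":[[0,0,0],[0,0,0]],"claw":[255,255]}'
```

```text
time_s: 10.1
eef_pos: [552.6, -45.8, 34.8]
ee_rot: [0.0, -0.034, 0.999, -0.0]
force: [-2.5, -0.2, -2.0]
grip_width: 0.177
```

```bash
python3 -m crank '{"dp":[[0.05,0.01,0],[0,0,0]],"delta_rot":[[0,0,0],[0,0,0]],"claw":[255,255]}'
```

```text
time_s: 10.3
eef_pos: [553.1, -45.8, 34.8]
ee_rot: [0.0, -0.034, 0.999, -0.0]
force: [-2.7, -0.7, -2.3]
grip_width: 0.179
```

```bash
python3 -m crank '{"dp":[[0.05,0,0],[0,0,0]],"delta_rot":[[0,0,0],[0,0,0]],"claw":[255,255]}'; python3 - <<'E'
from h import *
s=sense();print(s['force'],s['eef_pos'])
for c in ['top']:
    im,_=capture(c);save(c+'7',im)
im=cv2.imread('pics/top7.png');cv2.imwrite('pics/t7c.png',cv2.resize(im[150:200,320:370],None,fx=11,fy=11,interpolation=cv2.INTER_CUBIC))
E
```

```text
time_s: 10.5
eef_pos: [553.3, -45.7, 34.7]
ee_rot: [-0.0, -0.034, 0.999, 0.0]
force: [-5.2, -0.7, -2.4]
grip_width: 0.171
[-5.2127185  -0.73884133 -2.37504182] [553.31216688 -45.74195622  34.72195076]
```

View pics/t7c.png

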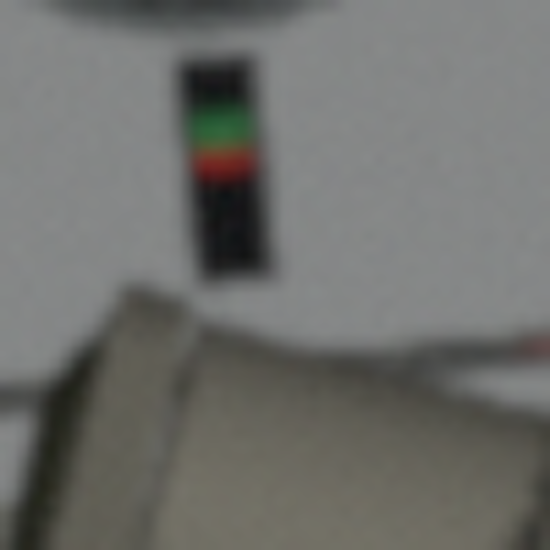

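The marks now touch at row 150 and the force is rising, with the TCP lagging. One more half-millimetre to confirm the stop.

```bash
python3 -m crank '{"dp":[[0.05,0,0],[0,0,0]],"delta_rot":[[0,0,0],[0,0,0]],"claw":[255,255]}'
```

```text
time_s: 10.75
eef_pos: [553.4, -45.7, 34.6]
ee_rot: [-0.001, -0.034, 0.999, 0.0]
force: [-7.1, -1.5, 0.3]
grip_width: 0.179
```

The TCP moved only 0.1 mm for another 2 N, so the bar is against a hard stop. Withdrawing.

```bash
python3 -m crank '{"dp":[[-0.4,-0.03,0],[-0.8,-0.05,0],[-1,-0.07,0],[-1.2,-0.08,0],[-1.2,-0.08,0],[-1.2,-0.08,0],[-1.2,-0.08,0],[-1.2,-0.08,0],[-1.2,-0.08,0],[0,0,0]],"delta_rot":[[0,0,0],[0,0,0],[0,0,0],[0,0,0],[0,0,0],[0,0,0],[0,0,0],[0,0,0],[0,0,0],[0,0,0]],"claw":[255,255,255,255,255,255,255,255,255,255]}'
python3 - <<'E'
from h import *
s=sense();print(s['force'],s['eef_pos'])
for c in ['top','wrist']:
    im,_=capture(c);save(c+'8',im)
im=cv2.imread('pics/top8.png');cv2.imwrite('pics/t8c.png',cv2.resize(im[150:220,310:380],None,fx=8,fy=8,interpolation=cv2.INTER_CUBIC))
E
```

```text
time_s: 11.75
eef_pos: [459.2, -52.0, 35.0]
ee_rot: [0.0, -0.034, 0.999, 0.0]
force: [-0.5, 0.4, -2.5]
grip_width: 0.172
[-0.49521961  0.4025375  -2.46609756] [459.15948973 -51.99552316  35.00704644]
```

View pics/t8c.png

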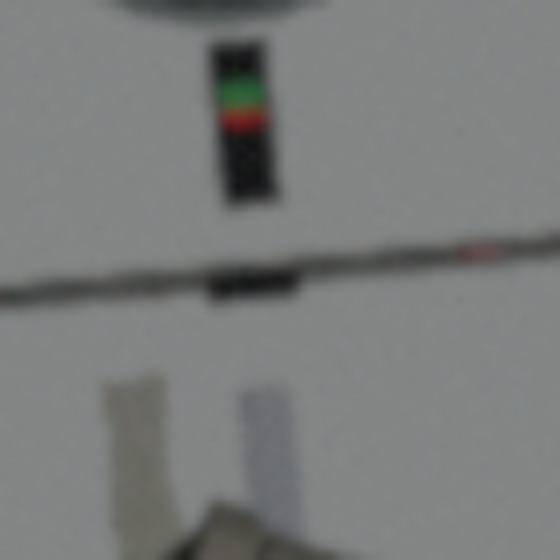

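View pics/wrist8.png

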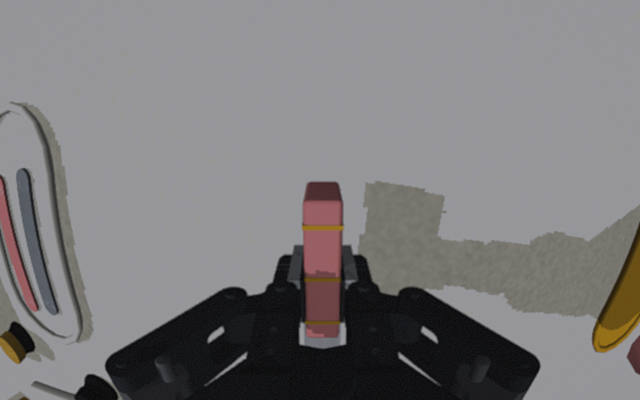

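The gauge is out, the marks touch (rows 105/115), and the handle hasn't moved in the grip. Carrying it back.

```bash
python3 -m crank '{"dp":[[0,0,2],[0,1,1.5],[0,3.5,0],[0,4,0],[0,4,0],[0,4,0],[0,4,0],[0,4,0],[0,4,0],[0,4,0]],"delta_rot":[[0,0,0],[0,0,0],[0,0,-1.8],[0,0,-1.8],[0,0,-1.8],[0,0,-1.8],[0,0,-1.8],[0,0,-1.8],[0,0,0],[0,0,0]],"claw":[255,255,255,255,255,255,255,255,255,255]}'
python3 -m crank '{"dp":[[0,2.7,0],[0,1,-2],[0,0,-2],[0,0,-1],[0,0,-0.5],[0,0,0]],"delta_rot":[[0,0,0],[0,0,0],[0,0,0],[0,0,0],[0,0,0],[0,0,0]],"claw":[255,255,255,255,255,255]}'
```

```text
time_s: 12.85
eef_pos: [460.4, 275.1, 69.9]
ee_rot: [0.001, 0.06, 0.998, 0.0]
force: [0.8, -0.3, -2.2]
grip_width: 0.179
time_s: 13.45
eef_pos: [460.3, 309.8, 14.7]
ee_rot: [-0.0, 0.06, 0.998, -0.0]
force: [1.2, 0.5, -2.2]
grip_width: 0.171
```

```bash
python3 -m crank '{"dp":[[0,0,-0.3],[0,0,-0.15],[0,0,-0.05],[0,0,0]],"delta_rot":[[0,0,0],[0,0,0],[0,0,0],[0,0,0]],"claw":[255,255,255,255]}'
python3 -m crank '{"dp":[[0,0,-0.05],[0,0,0]],"delta_rot":[[0,0,0],[0,0,0]],"claw":[255,255]}'
```

```text
time_s: 13.85
eef_pos: [460.2, 310.0, 10.0]
ee_rot: [0.0, 0.06, 0.998, 0.0]
force: [0.2, -0.0, -2.0]
grip_width: 0.178
time_s: 14.05
eef_pos: [460.1, 309.9, 9.4]
ee_rot: [0.0, 0.06, 0.998, 0.0]
force: [0.7, 0.4, -2.5]
grip_width: 0.177
```

```bash
python3 -m crank '{"dp":[[0,0,-0.05],[0,0,0]],"delta_rot":[[0,0,0],[0,0,0]],"claw":[255,255]}'
```

```text
time_s: 14.25
eef_pos: [460.1, 310.0, 9.1]
ee_rot: [0.0, 0.06, 0.998, 0.0]
force: [-1.9, -0.5, 1.2]
grip_width: 0.177
```

It has touched down, with the z force changing by +3.5 N. Releasing part-way, then rising.

```bash
python3 -m crank '{"dp":[[0,0,0],[0,0,0],[0,0,0],[0,0,0],[0,0,0]],"delta_rot":[[0,0,0],[0,0,0],[0,0,0],[0,0,0],[0,0,0]],"claw":[170,120,100,100,100]}'
python3 -m crank '{"dp":[[0,0,0.5],[0,0,1.5],[0,0,3],[0,0,4],[0,0,4],[-2,0,4],[-3,0,2],[-4,0,0],[-3,0,0],[0,0,0]],"delta_rot":[[0,0,0],[0,0,0],[0,0,0],[0,0,0],[0,0,0],[0,0,0],[0,0,0],[0,0,0],[0,0,0],[0,0,0]],"claw":[100,100,100,100,100,50,0,0,0,0]}'
python3 - <<'E'
from h import *
s=sense();print(s['force'],s['eef_pos'],s['time_s'])
for c in ['top','scene','wrist']:
    im,_=capture(c);save(c+'9',im)
im=cv2.imread('pics/top9.png')
a=cv2.resize(im[185:280,180:275],None,fx=4,fy=4,interpolation=cv2.INTER_CUBIC);b=cv2.resize(im[145:195,315:365],None,fx=7.6,fy=7.6,interpolation=cv2.INTER_CUBIC)
cv2.imwrite('pics/t9c.png',np.hstack([a,cv2.resize(b,(380,380))]))
E
```

```text
time_s: 14.75
eef_pos: [460.1, 310.0, 8.8]
ee_rot: [0.0, 0.06, 0.998, 0.0]
force: [-1.2, 0.3, -0.2]
grip_width: 0.61
time_s: 15.75
eef_pos: [337.3, 310.1, 199.5]
ee_rot: [-0.0, 0.059, 0.998, 0.0]
force: [0.6, -0.5, -0.2]
grip_width: 1.002
[ 0.62904481 -0.50775297 -0.15575026] [337.26025888 310.05734965 199.54844823] 15.75
```

View pics/t9c.png

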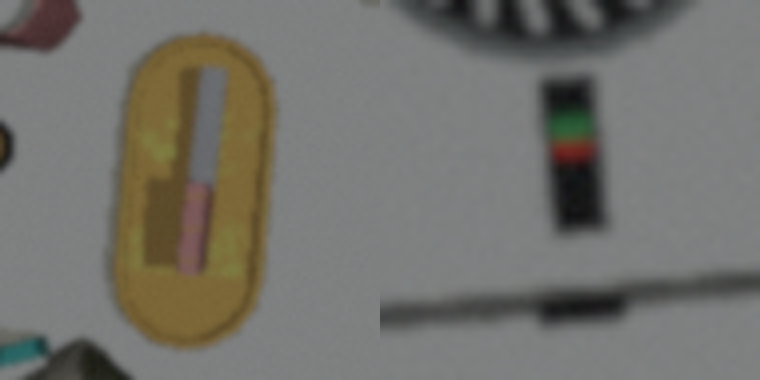

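View pics/scene9.png

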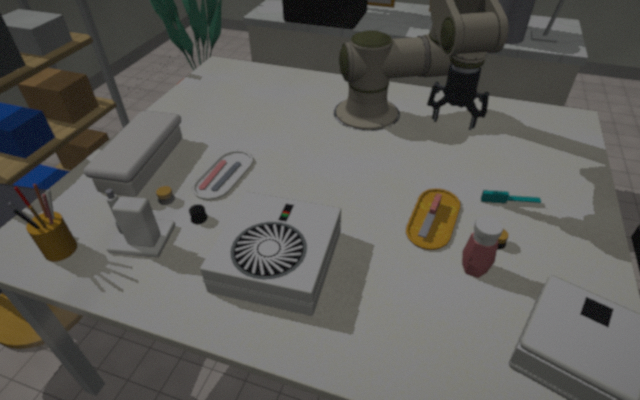

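View pics/wrist9.png

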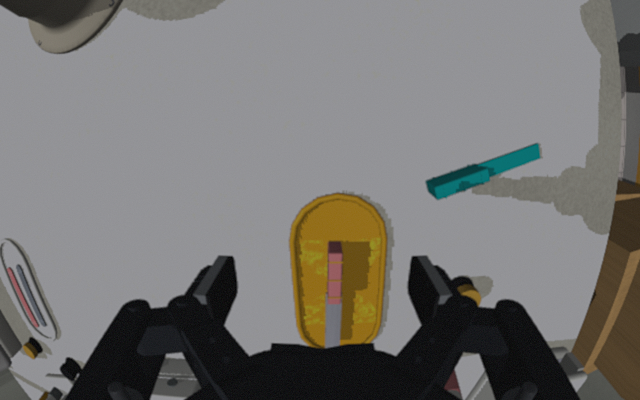

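The gauge lies flat in the tray and everything else looks untouched. I'll check the mark spacing numerically.

```bash
python3 - <<'E'
from h import *
for n in ['top0','top3','top5','top6','top7','top8','top9']:
    im=cv2.imread(f'pics/{n}.png').astype(float)[150:182,330:350]
    b,g,r=im[...,0],im[...,1],im[...,2]
    v,u=np.mgrid[150:182,330:350]
    o=[]
    for w in (np.clip(r-(g+b)/2-12,0,None),np.clip(g-(r+b)/2-12,0,None)):
        o.append(ptz('top',(w*u).sum()/w.sum(),(w*v).sum()/w.sum(),90))
    print(n,np.round(np.linalg.norm(o[0]-o[1]),2))
E
```

```text
top0 23.41
top3 23.28
top5 16.61
top6 11.97
top7 10.6
top8 10.59
top9 10.51
```

Colour mixing at the mark boundary biases this measurement, so I'll look closely with the wrist camera before handing in.

```bash
python3 -m crank '{"dp":[[2.2,-3.5,0],[2.2,-3.5,0],[2.2,-3.5,0],[2.2,-3.5,0],[2.2,-3.5,0],[2.2,-3.5,0],[2.2,-3.5,0],[2.2,-3.5,0],[2.2,-3.5,0],[2.2,-3.5,0]],"delta_rot":[[0,0,0],[0,0,0],[0,0,0],[0,0,0],[0,0,0],[0,0,0],[0,0,0],[0,0,0],[0,0,0],[0,0,0]],"claw":[0,0,0,0,0,0,0,0,0,0]}'
python3 -m crank '{"dp":[[0,0,0],[0,0,0]],"delta_rot":[[0,0,0],[0,0,0]],"claw":[0,0]}'
python3 - <<'E'
from h import *
s=sense();print(s['eef_pos'])
im,_=capture('wrist');save('w10',im);np.savez('w10s',eef_pos=s['eef_pos'],ee_rot=s['ee_rot'])
print([wproj(P,s) for P in [(698.5,-35.8,90),(641.3,-40.5,90)]])
E
```

```text
time_s: 16.9
eef_pos: [561.3, -42.6, 198.4]
ee_rot: [-0.0, 0.061, 0.998, 0.0]
force: [0.5, 1.0, 0.2]
grip_width: 1.003
time_s: 17.1
eef_pos: [560.4, -41.2, 198.0]
ee_rot: [-0.001, 0.061, 0.998, 0.0]
force: [-0.2, 0.3, -0.0]
grip_width: 1.002
[560.42505046 -41.17305242 198.03372408]
[(np.float64(343.87257412048956), np.float64(325.22346453806193)), (np.float64(333.6020919604525), np.float64(280.22302829716347))]
```

View pics/w10.png

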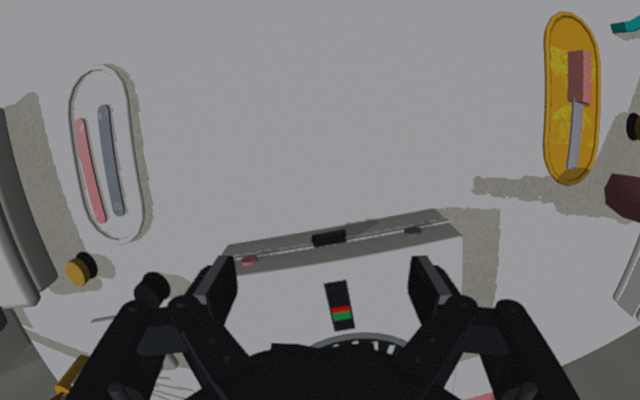

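The red (row 308) and green (row 316) marks appear to meet in the window at about (341,313). Moving a bit closer.

```bash
python3 -m crank '{"dp":[[2,0,-1.5],[2,0,-1.5],[2,0,-1],[0,0,0],[0,0,0]],"delta_rot":[[0,0,0],[0,0,0],[0,0,0],[0,0,0],[0,0,0]],"claw":[0,0,0,0,0]}'
python3 - <<'E'
from h import *
s=sense();print(s['eef_pos'])
im,_=capture('wrist');save('w11',im)
c=im[200:330,280:400];save('w11c',cv2.resize(c,None,fx=5,fy=4.5,interpolation=cv2.INTER_NEAREST))
red=(im[...,0].astype(int)-im[...,1]>40)&(im[...,0].astype(int)-im[...,2]>40); gr=(im[...,1].astype(int)-im[...,0]>25)&(im[...,1].astype(int)-im[...,2]>10)
for m,n in ((red,'r'),(gr,'g')):
    k,l,st,ce=cv2.connectedComponentsWithStats(m[230:330,310:370].astype(np.uint8))
    for i in range(1,k):
        if st[i][4]>15:
            a=np.array([310,230])
            u=ce[i][0]+310; t=st[i][1]+230; b=t+st[i][3]
            print(n,st[i],ce[i]+a)
            print(wpix(*(ce[i]+a),s,90))
for v in range(255,300): print(v,im[v,342].tolist(),end=' ')
E
```

```text
time_s: 17.65
eef_pos: [619.7, -39.2, 158.8]
ee_rot: [-0.0, 0.059, 0.998, 0.0]
force: [-0.6, 0.3, -0.3]
grip_width: 1.001
[619.65405468 -39.23518085 158.82312842]
r [ 11  45  25  11 179] [333.04469274 280.03351955]
[675.98605228 -37.5452631   90.        ]
g [ 13  53  25  14 242] [334.98760331 289.4338843 ]
[685.22170156 -36.91888484  90.        ]
255 [79, 80, 81] 256 [67, 68, 71] 257 [58, 59, 60] 258 [48, 50, 50] 259 [40, 41, 42] 260 [37, 37, 39] 261 [28, 27, 29] 262 [22, 21, 22] 263 [19, 21, 21] 264 [20, 23, 26] 265 [17, 20, 22] 266 [22, 20, 22] 267 [18, 19, 22] 268 [22, 21, 20] 269 [23, 24, 28] 270 [20, 17, 21] 271 [27, 28, 29] 272 [21, 18, 22] 273 [23, 24, 28] 274 [32, 25, 24] 275 [71, 22, 25] 276 [124, 20, 12] 277 [152, 13, 9] 278 [159, 8, 9] 279 [158, 15, 9] 280 [159, 14, 8] 281 [158, 29, 10] 282 [143, 70, 30] 283 [74, 110, 52] 284 [22, 119, 58] 285 [18, 116, 55] 286 [16, 114, 54] 287 [22, 115, 56] 288 [16, 114, 53] 289 [21, 116, 55] 290 [24, 117, 57] 291 [21, 118, 57] 292 [17, 111, 51] 293 [23, 75, 41] 294 [20, 33, 26] 295 [23, 18, 22] 296 [22, 19, 23] 297 [25, 22, 26] 298 [13, 16, 21] 299 [25, 25, 27]
```

View pics/w11c.png

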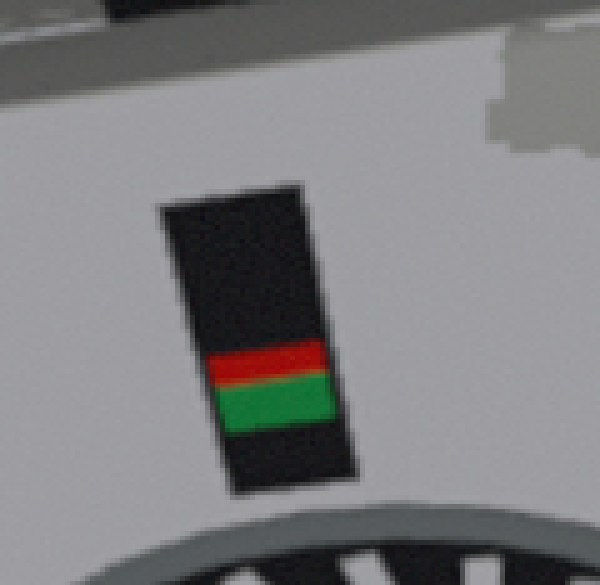

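The close view shows red directly against green with no dark gap: red rows 275–282, green 283–293. So the clamp is home. I'll rise clear and hand in.

```bash
python3 -m crank '{"dp":[[0,0,3],[-2,0,3],[-3,0,2],[0,0,0],[0,0,0],[0,0,0]],"delta_rot":[[0,0,0],[0,0,0],[0,0,0],[0,0,0],[0,0,0],[0,0,0]],"claw":[0,0,0,0,0,0]}'
python3 -c "
from rig import *
print(finish_job())"
```

```text
time_s: 18.3
eef_pos: [570.0, -39.9, 238.3]
ee_rot: [-0.0, 0.06, 0.998, 0.0]
force: [0.3, 0.7, -1.2]
grip_width: 0.997
the job is handed in; nothing more can be done
None
```

The clamp bar is fully home against the filter, and the pink-handled gauge is lying flat in the gold tray again. I handed the job in at 18.3 s.

- **Pressing the bar:** the blade went into the slot without touching the sides. It slid the bar back at about 3 N, and I stopped when the bar hit its hard stop at about 7 N.
- **Clamp position:** a close wrist-camera view after the gauge was out shows the red mark directly against the green, with no gap. The bar's travel, about 15 mm measured at the arm, agrees.
- **A check that disagreed:** measuring the marks' spacing from the top camera gave 10.5 mm between centres instead of the expected 8 mm. I put this down to the two colours blurring together at that camera's coarse resolution, because the close view contradicts it.
- **Rest of the scene:** nothing else looked moved in the last pictures. The gripper was open and clear of everything when I handed in.

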